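# Line up the pots by height on the ware board

### The job

Set the four pots out on the ware board in order of height, ready for drying: one pot upright in the middle of each white disc, the tallest on the disc next to the round peg, then one after another down to the lowest on the disc next to the square block. Tip no pot over.

Things in the scene. Friction and masses are not known exactly. Their poses are not given: they have to be found in the camera images.
- beaker_mid (a point): the tallest pot: slim, sandy-buff, almost straight-sided beaker, 88 mm high, 56 mm across the rim, 54 mm half-way up, wall 5 mm. Open at the top, loose, standing on its foot on the table. The point is on its axis, half-way up (44 mm above its foot); z is up along the axis. About 0.1 to 0.2 kg; it can be gripped from above across its whole outside.
- dark_pot_mid (a point): the second tallest pot: dark brown straight-sided pot, 70 mm high, 63 mm across, wall about 6 mm. Open at the top, loose, standing on its foot on the table. The point is on its axis, half-way up (35 mm above its foot); z is up along the axis. About 0.1 to 0.2 kg; it can be gripped from above across its whole outside.
- grey_pot_mid (a point): the third tallest pot: grey-brown straight-sided pot, 58 mm high, 59 mm across, wall about 6 mm. Open at the top, loose, standing on its foot on the table. The point is on its axis, half-way up (29 mm above its foot); z is up along the axis. About 0.1 to 0.2 kg; it can be gripped from above across its whole outside.
- bowl_pot_mid (a point): the lowest pot: reddish terracotta bowl, 42 mm high, 68 mm across the rim, narrowing to about 54 mm at 16 mm above its foot and 40 mm at the foot, wall about 6 mm. Open at the top, loose, standing on its foot on the table. The point is on its axis, half-way up (21 mm above its foot); z is up along the axis. About 0.1 to 0.2 kg; it can be gripped from above across its whole outside.
- disc_1: one of four like white plaster discs, 76 mm across and 4 mm thick, fixed in a straight row about 100 mm apart on a plywood ware board (100 x 480 mm, 12 mm thick) that lies fixed on the table. The number says nothing of its place in the row. Origin: centre of its underside, which is 12 mm above the table, so pots stand 16 mm above the table on it.
- disc_2: one of four like white plaster discs, 76 mm across and 4 mm thick, fixed in a straight row about 100 mm apart on a plywood ware board (100 x 480 mm, 12 mm thick) that lies fixed on the table. The number says nothing of its place in the row. Origin: centre of its underside, which is 12 mm above the table, so pots stand 16 mm above the table on it.
- disc_3: one of four like white plaster discs, 76 mm across and 4 mm thick, fixed in a straight row about 100 mm apart on a plywood ware board (100 x 480 mm, 12 mm thick) that lies fixed on the table. The number says nothing of its place in the row. Origin: centre of its underside, which is 12 mm above the table, so pots stand 16 mm above the table on it.
- disc_4: one of four like white plaster discs, 76 mm across and 4 mm thick, fixed in a straight row about 100 mm apart on a plywood ware board (100 x 480 mm, 12 mm thick) that lies fixed on the table. The number says nothing of its place in the row. Origin: centre of its underside, which is 12 mm above the table, so pots stand 16 mm above the table on it.
- round_peg: upright dark-wood peg with a knob, 26 mm across its foot, 50 mm high, fixed on the ware board in line with the discs beyond one end of the row, about 65 mm from the centre of the nearest disc; it marks the tall end. Origin: centre of its underside, 12 mm above the table.
- square_block: low dark-wood block, 55 x 22 mm and 20 mm high, fixed on the ware board in line with the discs beyond the other end of the row, about 65 mm from the centre of the nearest disc. Origin: centre of its underside, 12 mm above the table.

How it is judged (in metres and radians):
At the end, for the whole second after the job is handed in: Each pot stands upright (within 6 degrees), at rest and let go, on its own disc, its axis within 15 mm of the disc's centre: from the round peg to the square block beaker, dark pot, grey pot, bowl pot ((horizontal distance between beaker_mid and disc_1 below 0.015 m or horizontal distance between beaker_mid and disc_2 below 0.015 m or horizontal distance between beaker_mid and disc_3 below 0.015 m or horizontal distance between beaker_mid and disc_4 below 0.015 m) and horizontal distance between beaker_mid and round_peg between 0.03 and 0.1 m and height (world z) of beaker_mid between 0.055 and 0.065 m and angle between each of beaker_mid, dark_pot_mid, grey_pot_mid, bowl_pot_mid's own z axis and vertical below 0.1 rad and linear speed of each of beaker, dark_pot, grey_pot, bowl_pot below 0.02 m/s and (horizontal distance between dark_pot_mid and disc_1 below 0.015 m or horizontal distance between dark_pot_mid and disc_2 below 0.015 m or horizontal distance between dark_pot_mid and disc_3 below 0.015 m or horizontal distance between dark_pot_mid and disc_4 below 0.015 m) and horizontal distance between dark_pot_mid and round_peg between 0.13 and 0.2 m and height (world z) of dark_pot_mid between 0.046 and 0.056 m and (horizontal distance between grey_pot_mid and disc_1 below 0.015 m or horizontal distance between grey_pot_mid and disc_2 below 0.015 m or horizontal distance between grey_pot_mid and disc_3 below 0.015 m or horizontal distance between grey_pot_mid and disc_4 below 0.015 m) and horizontal distance between grey_pot_mid and round_peg between 0.23 and 0.3 m and height (world z) of grey_pot_mid between 0.04 and 0.05 m and (horizontal distance between bowl_pot_mid and disc_1 below 0.015 m or horizontal distance between bowl_pot_mid and disc_2 below 0.015 m or horizontal distance between bowl_pot_mid and disc_3 below 0.015 m or horizontal distance between bowl_pot_mid and disc_4 below 0.015 m) and horizontal distance between bowl_pot_mid and round_peg between 0.33 and 0.4 m and height (world z) of bowl_pot_mid between 0.032 and 0.042 m); the robot touches nothing.
It fails at once if the beaker is tipped over (leans more than 40 degrees) (angle between beaker_mid's own z axis and vertical above 0.7 rad).
It fails at once if the dark_pot is tipped over (leans more than 40 degrees) (angle between dark_pot_mid's own z axis and vertical above 0.7 rad).
It fails at once if the grey_pot is tipped over (leans more than 40 degrees) (angle between grey_pot_mid's own z axis and vertical above 0.7 rad).
It fails at once if the bowl_pot is tipped over (leans more than 40 degrees) (angle between bowl_pot_mid's own z axis and vertical above 0.7 rad).
It also fails if it takes over 104 s, if anything falls off the work surface, if the arm or the gripper's body presses on something with over 40 N, if the wrist force passes 120 N, or if a joint passes its speed limit or range.

### The arm

A 6-joint arm with a two-finger parallel gripper is mounted at the origin on the work surface; the furniture and walls round the work are solid. World frame = base frame: x ahead of the robot, y to its left, z up, the work surface at z = 0. Lengths are in mm, angles in rad, forces in N, time in s.
With the tool pointing down it reaches from about 350 to 975 mm from the base axis. Payload 7.1 kg.
Tool frame: the origin (TCP) lies midway between the tips of the shut fingers; the grasp point (between the pads) lies 19 mm behind it (manip.hold_point_z is the distance from the TCP to the grasp point, in mm); z points along the fingers, y is the line along which they close (so a half turn about z gives the same grasp; the last joint's range is limited). The gripper opens to 88 mm and grips with 3 to 60 N. Pads are 20 mm wide; open, the fingers measure 115 mm over their backs; the gripper's body (75 mm by 178 mm) begins 61 mm behind the grasp point.
Start: joints at [1.192, 0.423, 1.63, -0, 1.089, -0.019], TCP at [220.022, 584.974, 222.675] pointing down, gripper open.
Joint ranges: [-3, 3], [-0.9, 2.11], [0.09, 2.58], [-1.31, 4.45], [0.11, 2.69], [-2.54, 2.54]. Speed limits (rad/s): [2.39, 2.39, 3.01, 3.14, 3.14, 3.14].

### API

Orientations are given as a unit quaternion [x, y, z, w].
In Python, from workcell import monitor, imaging, manip gives the robot as it stands. The module is installed in compiled form; this text tells all that it offers.
- The arm moves only by the shell command python3 -m pendant 'ROWS' [FORCE]. ROWS is a JSON object of lists of equal length, an entry for each row: "translation": the shift along the tool's x, y, z in m, a list of three; "turn": the turn about the tool's z in degrees; "gripper": the finger opening in m, from 0 to 0.0878. A call has 1 to 12 rows; each row is the pose to reach, as a shift and turn from the pose commanded when the call began, along the tool's axes at that moment; what a row does not reach only later rows make up. A row lasts 1/10 s, in which the tool goes at most 50 mm and 8.59 degrees, less where a joint would pass 70% of its speed; a pose out of reach is approached as far as the arm can. A call with a gripper value outside its range is refused whole. The fingers move at their own pace and stop on an object; FORCE is the grip in N (left out, the last holds). Time passes only in rows, so rows that repeat a pose let the fingers close. It gives the time, the measured TCP pose, the force, the opening and the grip force at its end, in the units of the state.
- monitor.get_state(): the state, without advancing time (a new reading comes with each control period).
- imaging.get_image(name): name is "side" or "top"; returns a dict with "frame" (420x560x3 uint8, red, green, blue), "z_map" (420x560 float32, mm along the optical axis (not along the pixel's ray), 0 where there is no reading), "intrinsics" (3x3 intrinsics, pixels), "rvec" (rotation vector, rad) and "tvec" (3), from world to camera coordinates, as OpenCV has them. Camera axes: x right, y down, z forward; pixel columns grow to the right and rows downward; lengths in mm; the calibration is good to about 2 mm. A picture is of the moment at which its call begins.
- manip.sign_off(): hands the job in; it is judged then, once.
The state is a dict: "time": time; "joints": joint angles; "joint_velocities": joint speeds; "effort": joint torques, N m; "ee_pos": TCP position; "ee_rot": TCP orientation; "ft_force": force on the tool from outside, world axes, zero at the start; "torque": the same for the moment, N m; "finger_gap": finger opening in mm; "gripper_force": force on a finger pad.
Only numpy, scipy, OpenCV 4.12 (cv2) and the standard library are available. Lean on these libraries where they do the work, as an engineer would, in place of code of your own. Each camera call takes 0.05 s, during which the arm holds its last target. There are 200 camera calls.

## Working session

There is one attempt and no reset: what is moved stays moved. The work goes in short steps, Python scripts to look and compute and a shell command to move; the robot and the scene stay as the last step left them, time stands still between calls to the robot, and variables do not carry over. Pictures are saved under pics/ and viewed, at most 14 in all, crops included, and the job is handed in when it is done.

```bash
mkdir -p pics
python3 - <<'E'
from workcell import monitor, imaging
import cv2,numpy as np
for n in("top","side"):
    d=imaging.get_image(n); cv2.imwrite(f"pics/{n}0.png",d["frame"][:,:,::-1]); np.savez(f"{n}0.npz",**d)
    R=cv2.Rodrigues(d["rvec"])[0]; print(n,-R.T@np.ravel(d["tvec"]),d["intrinsics"].tolist(),R.round(2).tolist())
print(monitor.get_state())
E
```

```text
top [ 206.55810949   40.74900223 1296.91150515] [[467.91531109895345, 0.0, 280.8288403815702], [0.0, 467.91531109895345, 211.97589437570036], [0.0, 0.0, 1.0]] [[-0.03, -1.0, -0.0], [-0.98, 0.03, -0.18], [0.18, -0.0, -0.98]]
side [  74.10244652 1063.56613652  518.51055463] [[468.6104839219475, 0.0, 275.8625528054553], [0.0, 468.6104839219475, 208.47291860377845], [0.0, 0.0, 1.0]] [[-0.94, -0.34, 0.03], [-0.15, 0.34, -0.93], [0.31, -0.88, -0.37]]
{'time': 0.1, 'joints': array([ 1.19200009e+00,  4.23750805e-01,  1.63055951e+00, -4.18632044e-06,
        1.08854737e+00, -1.89822515e-02]), 'joint_velocities': array([ 0.00155758, -0.00200881, -0.00204616,  0.00140899, -0.00048572,
        0.00130066]), 'effort': array([-9.87255316e-05, -5.45623255e+01, -2.74323034e+01,  6.46173977e-02,
        1.88390433e-02, -2.26240223e-05]), 'ee_pos': array([219.86038727, 584.56486924, 222.00915177]), 'ee_rot': array([ 1.78937076e-01,  9.83860317e-01, -6.20414871e-04, -1.23155925e-04]), 'ft_force': array([-1.10594616,  0.3174267 ,  0.22558447]), 'torque': array([-0.03469423,  0.00435068,  0.03921793]), 'gripper_force': 0.0, 'finger_gap': 87.67976370223724}
```

View pics/top0.png

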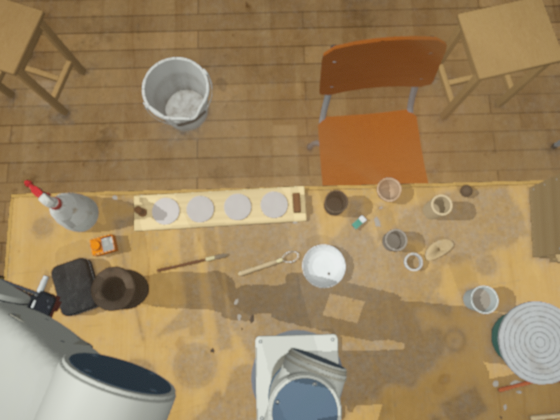

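View pics/side0.png

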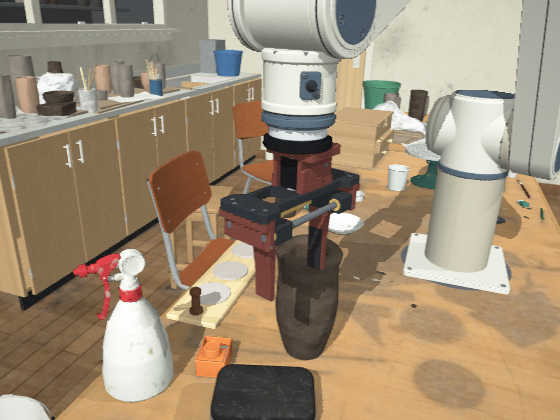

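Top view: the peg is at (140,211), the discs at (165,210), (201,208), (238,206) and (274,204), and the block at (297,203). Likely pots are dark (336,203), bowl (389,189), beaker (441,205) and grey (395,240). The side view shows the peg and discs; the pots are hidden behind the gripper. I'll zoom in and measure.

```bash
cat > h.py <<'E'
import cv2,numpy as np
def load(n): return dict(np.load(n))
def ray(d,u,v):
    R=cv2.Rodrigues(d["rvec"])[0]; c=-R.T@np.ravel(d["tvec"])
    return c,R.T@np.linalg.inv(d["intrinsics"])@np.array([u,v,1.])
def plane(d,u,v,z):
    c,r=ray(d,u,v); return c+r*(z-c[2])/r[2]
def cloud(d):
    R=cv2.Rodrigues(d["rvec"])[0]; K=d["intrinsics"]; Z=d["z_map"]
    v,u=np.mgrid[:Z.shape[0],:Z.shape[1]]
    P=np.stack([(u-K[0,2])/K[0,0]*Z,(v-K[1,2])/K[1,1]*Z,Z],-1)
    W=(P-np.ravel(d["tvec"]))@R; W[Z<=0]=np.nan; return W
E
python3 - <<'E'
from h import *
d=load("top0.npz"); W=cloud(d)
f=d["frame"]
cv2.imwrite("pics/crop.png",cv2.resize(f[170:280,310:490],None,fx=4.4,fy=4.4,interpolation=cv2.INTER_CUBIC)[:,:,::-1])
print("table z",np.nanmedian(W[225:260,200:215,2]))
# discs
hsv=cv2.cvtColor(f,cv2.COLOR_RGB2HSV)
m=((hsv[...,1]<50)&(hsv[...,2]>130)).astype(np.uint8); m[:, :148]=0;m[:185]=0;m[230:]=0;m[:,310:]=0
n,l,s,c=cv2.connectedComponentsWithStats(m)
for i in range(1,n):
    if s[i,4]>200: print("disc",c[i].round(1),s[i],plane(d,*c[i],16).round(1))
for u,v in((140,211),(297,203)): print(plane(d,u,v,40).round(1),W[v,u].round(1))
# pots: height clusters
m=((W[...,2]>15)&(W[...,0]>350)&(W[...,1]<-50)).astype(np.uint8);m[:170]=0;m[:,:315]=0;m[285:]=0;m[:,480:]=0
n,l,s,c=cv2.connectedComponentsWithStats(m)
for i in range(1,n):
    if s[i,4]>30:
        w=W[l==i]; zt=np.percentile(w[:,2],95)
        r=w[w[:,2]>zt-8][:,:2]; (x,y),R=cv2.minEnclosingCircle(r.astype(np.float32))
        print("obj",c[i].round(),s[i,4],"ztop",zt.round(1),"c",round(x,1),round(y,1),"R",round(R,1))
E
```

```text
table z 0.9334260648763579
disc [273.6 204.3] [260 191  28  27 578] [464.5  53.7  16. ]
disc [237.  206.4] [224 194  27  26 575] [461.3 156.   16. ]
disc [199.6 208.7] [186 196  28  27 586] [457.8 260.3  16. ]
disc [165.2 210.7] [152 198  28  27 581] [454.8 356.   16. ]
[451.1 419.   40. ] [446.8 412.3  62.1]
[461.5 -10.6  40. ] [462.4 -10.8  35.8]
obj [389. 188.] 314 ztop 44.7 c 494.5 -263.4 R 33.9
obj [466. 190.] 120 ztop 33.5 c 489.6 -484.2 R 15.7
obj [336. 201.] 300 ztop 73.2 c 458.5 -112.9 R 32.5
obj [437. 206.] 463 ztop 90.3 c 438.6 -387.4 R 28.4
obj [395. 234.] 154 ztop 61.3 c 355.7 -269.0 R 29.7
```

View pics/crop.png

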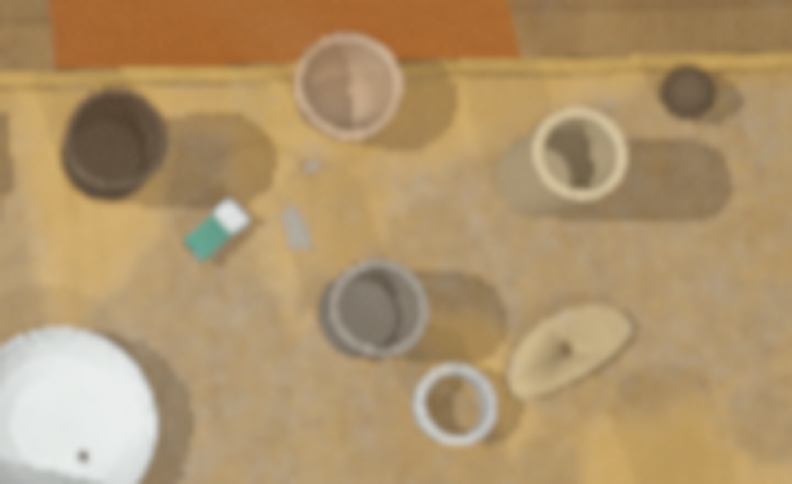

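All four pots are identified: in the 4.4x crop, dark is at (115,143), bowl (348,85), beaker (580,153) and grey (373,308). Next I raise the arm and turn it so tool y points along world x. That makes the tool shift (world y, world x, −z).

```bash
python3 -m pendant '{"translation":[[0,0,-0.02],[0,0,-0.05],[0,0,-0.08],[0,0,-0.08],[0,0,-0.08],[0,0,-0.08],[0,0,-0.08],[0,0,-0.08],[0,0,-0.08],[0,0,-0.08],[0,0,-0.08]],"turn":[8,16,24,32,40,48,56,64,69.3,69.3,69.3],"gripper":[0.0878,0.0878,0.0878,0.0878,0.0878,0.0878,0.0878,0.0878,0.0878,0.0878,0.0878]}' 20
```

```text
time: 1.2
ee_pos: [219.9, 584.8, 302.3]
ee_rot: [0.706, 0.709, -0.0, 0.0]
ft_force: [-0.4, 0.5, 0.3]
finger_gap: 88.0
gripper_force: 0.0
```

```bash
python3 -m pendant '{"translation":[[-0.02,0.007,0],[-0.06,0.021,0],[-0.10,0.035,0],[-0.14,0.049,0],[-0.18,0.063,0],[-0.22,0.077,0],[-0.26,0.09,0],[-0.30,0.104,0],[-0.34,0.118,0],[-0.38,0.132,0],[-0.42,0.146,0],[-0.45,0.156,0]],"turn":[0,0,0,0,0,0,0,0,0,0,0,0],"gripper":[0.0878,0.0878,0.0878,0.0878,0.0878,0.0878,0.0878,0.0878,0.0878,0.0878,0.0878,0.0878]}'
python3 -m pendant '{"translation":[[-0.03,0.01,0.02],[-0.07,0.023,0.05],[-0.11,0.037,0.09],[-0.15,0.05,0.12],[-0.19,0.063,0.15],[-0.22,0.073,0.16],[-0.24,0.08,0.16],[-0.248,0.083,0.16],[-0.248,0.083,0.16],[-0.248,0.083,0.16]],"turn":[0,0,0,0,0,0,0,0,0,0],"gripper":[0.0878,0.0878,0.0878,0.0878,0.0878,0.0878,0.0878,0.0878,0.0878,0.0878]}'
```

```text
time: 2.4
ee_pos: [377.0, 133.2, 302.9]
ee_rot: [0.706, 0.708, 0.0, 0.0]
ft_force: [0.1, -0.1, -0.1]
finger_gap: 87.6
gripper_force: 0.0
time: 3.4
ee_pos: [459.8, -111.9, 143.0]
ee_rot: [0.706, 0.708, 0.0, 0.0]
ft_force: [0.7, -1.0, -0.6]
finger_gap: 87.5
gripper_force: 0.0
```

```bash
python3 -m pendant '{"translation":[[-0.001,-0.001,0.02],[-0.001,-0.001,0.05],[-0.001,-0.001,0.075],[-0.001,-0.001,0.095],[-0.001,-0.001,0.11],[-0.001,-0.001,0.12],[-0.001,-0.001,0.122],[-0.001,-0.001,0.122]],"turn":[0,0,0,0,0,0,0,0],"gripper":[0.0878,0.0878,0.0878,0.0878,0.0878,0.0878,0.0878,0.0878]}'
python3 -m pendant '{"translation":[[0,0,0],[0,0,0],[0,0,0],[0,0,0],[0,0,0],[0,0,0],[0,0,0],[0,0,0]],"turn":[0,0,0,0,0,0,0,0],"gripper":[0.075,0.065,0.055,0.05,0.05,0.05,0.05,0.05]}' 15
python3 - <<'E'
from h import *
from workcell import imaging
d=imaging.get_image("side");cv2.imwrite("pics/s1.png",d["frame"][:,:,::-1])
E
```

```text
time: 4.2
ee_pos: [459.2, -113.2, 21.0]
ee_rot: [0.706, 0.708, 0.0, 0.0]
ft_force: [0.0, -0.2, 0.3]
finger_gap: 88.0
gripper_force: 0.0
time: 5.0
ee_pos: [459.3, -113.8, 21.0]
ee_rot: [0.707, 0.708, 0.0, 0.0]
ft_force: [-1.0, 0.6, 6.3]
finger_gap: 62.4
gripper_force: 15.0
```

View pics/s1.png

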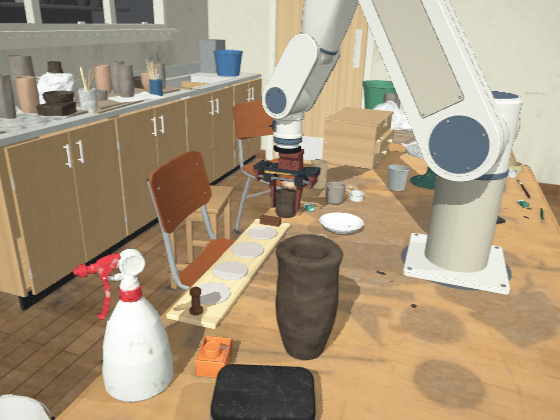

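Side view: the fingers hold the dark pot at about (286,203), with gap 62.4 mm and 15 N. The board and discs are clear. Lifting it and carrying it to disc 2 (458,260).

```bash
python3 -m pendant '{"translation":[[0,0,-0.01],[0,0,-0.03],[0,0,-0.05],[0.01,0,-0.07],[0.03,0,-0.08],[0.06,0,-0.08],[0.09,0,-0.08],[0.12,0,-0.08],[0.15,0,-0.08],[0.18,0,-0.08],[0.2,0,-0.08],[0.21,0,-0.08]],"turn":[0,0,0,0,0,0,0,0,0,0,0,0],"gripper":[0.05,0.05,0.05,0.05,0.05,0.05,0.05,0.05,0.05,0.05,0.05,0.05]}'
python3 -m pendant '{"translation":[[0.01,0,0],[0.03,0,0],[0.06,0,0],[0.09,0,0],[0.12,0,0],[0.14,0,0],[0.155,0,0],[0.163,0,0],[0.163,0,0],[0.163,0,0]],"turn":[0,0,0,0,0,0,0,0,0,0],"gripper":[0.05,0.05,0.05,0.05,0.05,0.05,0.05,0.05,0.05,0.05]}'
```

```text
time: 6.25
ee_pos: [458.5, 97.7, 101.0]
ee_rot: [0.706, 0.708, 0.0, -0.0]
ft_force: [0.4, 0.1, -1.4]
finger_gap: 62.0
gripper_force: 15.0
time: 7.25
ee_pos: [458.3, 258.6, 100.5]
ee_rot: [0.707, 0.708, -0.0, -0.0]
ft_force: [0.1, -0.4, -1.9]
finger_gap: 62.4
gripper_force: 15.0
```

```bash
python3 -m pendant '{"translation":[[0.0015,0,0.015],[0.0015,0,0.035],[0.0015,0,0.05],[0.0015,0,0.057],[0.0015,0,0.06],[0.0015,0,0.062],[0.0015,0,0.063],[0.0015,0,0.063]],"turn":[0,0,0,0,0,0,0,0],"gripper":[0.05,0.05,0.05,0.05,0.05,0.05,0.05,0.05]}'
python3 -m pendant '{"translation":[[0,0,0],[0,0,0],[0,0,0],[0,0,0],[0,0,0],[0,0,-0.01],[0,0,-0.04],[0,0,-0.08],[0,0,-0.12],[0,0,-0.13]],"turn":[0,0,0,0,0,0,0,0,0,0],"gripper":[0.065,0.072,0.08,0.086,0.086,0.086,0.086,0.086,0.086,0.086]}'
```

```text
time: 8.05
ee_pos: [458.8, 260.9, 38.1]
ee_rot: [0.707, 0.708, 0.0, 0.0]
ft_force: [-0.5, -0.2, -1.4]
finger_gap: 62.5
gripper_force: 15.0
time: 9.05
ee_pos: [460.7, 262.0, 172.4]
ee_rot: [0.707, 0.708, 0.003, 0.001]
ft_force: [0.6, -0.3, 0.4]
finger_gap: 86.0
gripper_force: 0.0
```

```bash
python3 -m pendant '{"translation":[[-0.02,0,0],[-0.06,0,0],[-0.10,0,0],[-0.14,0.005,0],[-0.18,0.01,0],[-0.22,0.015,0],[-0.26,0.02,0],[-0.30,0.025,0],[-0.34,0.03,0],[-0.38,0.034,0],[-0.41,0.035,0],[-0.43,0.035,0]],"turn":[0,0,0,0,0,0,0,0,0,0,0,0],"gripper":[0.0878,0.0878,0.0878,0.0878,0.0878,0.0878,0.0878,0.0878,0.0878,0.0878,0.0878,0.0878]}'
python3 -m pendant '{"translation":[[-0.02,0,0.01],[-0.05,0,0.03],[-0.075,0,0.06],[-0.09,0,0.08],[-0.094,0,0.08],[-0.094,0,0.08],[-0.094,0,0.08]],"turn":[0,0,0,0,0,0,0],"gripper":[0.0878,0.0878,0.0878,0.0878,0.0878,0.0878,0.0878]}'
python3 - <<'E'
from h import *
from workcell import imaging
d=imaging.get_image("top");cv2.imwrite("pics/t1.png",cv2.resize(d["frame"][150:300,130:500],None,fx=2.1,fy=2.1)[:,:,::-1])
E
```

```text
time: 10.25
ee_pos: [493.8, -171.2, 167.5]
ee_rot: [0.707, 0.707, -0.0, -0.0]
ft_force: [0.8, 1.4, -0.1]
finger_gap: 87.7
gripper_force: 0.0
time: 10.95
ee_pos: [494.7, -262.7, 88.7]
ee_rot: [0.706, 0.708, 0.0, 0.0]
ft_force: [-0.3, 0.5, 0.3]
finger_gap: 87.9
gripper_force: 0.0
```

View pics/t1.png

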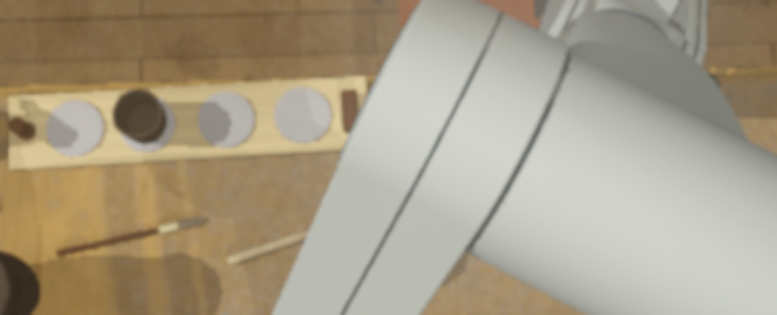

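The dark pot stands on disc 2, at about (142,118) in the crop, upright and roughly centred. Next I lower onto the bowl; TCP z of about 14 puts the grasp point near z = 33.

```bash
python3 -m pendant '{"translation":[[-0.001,0,0.015],[-0.001,0,0.035],[-0.001,0,0.055],[-0.001,0,0.068],[-0.001,0,0.073],[-0.001,0,0.074],[-0.001,0,0.074]],"turn":[0,0,0,0,0,0,0],"gripper":[0.0878,0.0878,0.0878,0.0878,0.0878,0.0878,0.0878]}'
python3 -m pendant '{"translation":[[0,0,0],[0,0,0],[0,0,0],[0,0,0],[0,0,0],[0,0,0],[0,0,0],[0,0,0]],"turn":[0,0,0,0,0,0,0,0],"gripper":[0.08,0.073,0.068,0.062,0.055,0.055,0.055,0.055]}' 15
python3 -m pendant '{"translation":[[0,0,-0.005],[0,0,-0.015],[0,0,-0.035],[0,0,-0.055],[0,0,-0.075],[0,0,-0.085],[0,0,-0.085]],"turn":[0,0,0,0,0,0,0],"gripper":[0.055,0.055,0.055,0.055,0.055,0.055,0.055]}'
python3 - <<'E'
from h import *
from workcell import imaging
d=imaging.get_image("side");cv2.imwrite("pics/s2.png",cv2.resize(d["frame"][120:270,200:400],None,fx=4,fy=4)[:,:,::-1])
E
```

```text
time: 11.7
ee_pos: [494.6, -264.2, 14.0]
ee_rot: [0.707, 0.708, 0.0, 0.0]
ft_force: [0.4, -0.0, -0.1]
finger_gap: 87.7
gripper_force: 0.0
time: 12.5
ee_pos: [494.4, -264.2, 14.0]
ee_rot: [0.707, 0.708, 0.0, 0.0]
ft_force: [-0.9, -0.0, 6.0]
finger_gap: 65.1
gripper_force: 15.0
time: 13.2
ee_pos: [495.2, -264.6, 100.3]
ee_rot: [0.707, 0.708, 0.0, 0.001]
ft_force: [-0.8, -1.2, -1.4]
finger_gap: 65.5
gripper_force: 15.0
```

View pics/s2.png

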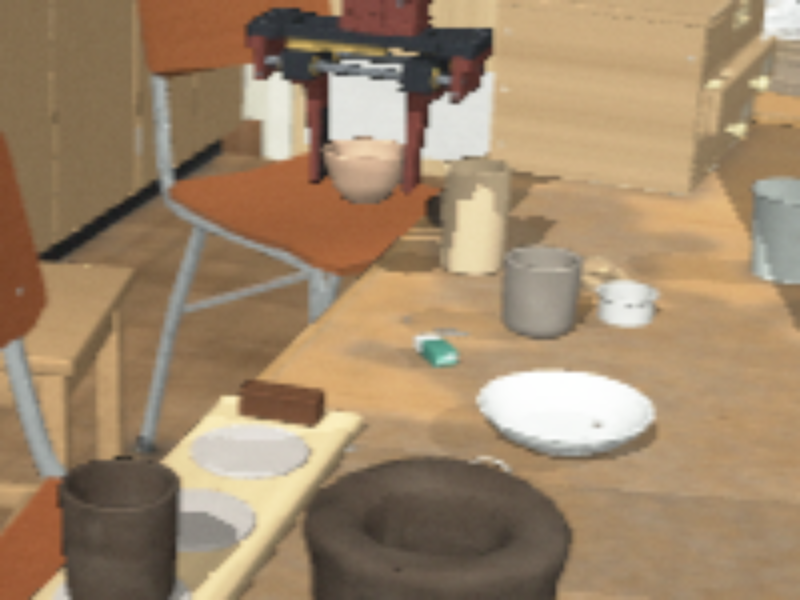

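The bowl hangs level in the fingers at about (365,168) in the crop. Carrying it to disc 4 (464.5, 54).

```bash
python3 -m pendant '{"translation":[[0.01,0,0],[0.03,-0.002,0],[0.06,-0.005,0],[0.095,-0.008,0],[0.13,-0.012,0],[0.165,-0.015,0],[0.2,-0.018,0],[0.235,-0.022,0],[0.27,-0.026,0],[0.295,-0.028,0],[0.311,-0.03,0],[0.318,-0.03,0]],"turn":[0,0,0,0,0,0,0,0,0,0,0,0],"gripper":[0.055,0.055,0.055,0.055,0.055,0.055,0.055,0.055,0.055,0.055,0.055,0.055]}'
python3 -m pendant '{"translation":[[0,0,0],[0,0,0.015],[0,0,0.035],[0,0,0.055],[0,0,0.063],[0,0,0.066],[0,0,0.068],[0,0,0.0685],[0,0,0.0685]],"turn":[0,0,0,0,0,0,0,0,0],"gripper":[0.055,0.055,0.055,0.055,0.055,0.055,0.055,0.055,0.055]}'
```

```text
time: 14.45
ee_pos: [462.4, 55.5, 97.8]
ee_rot: [0.706, 0.708, -0.001, -0.001]
ft_force: [1.3, 0.2, -1.7]
finger_gap: 65.5
gripper_force: 15.0
time: 15.35
ee_pos: [464.3, 53.8, 30.7]
ee_rot: [0.707, 0.708, 0.0, 0.0]
ft_force: [-0.2, 0.3, -2.0]
finger_gap: 65.8
gripper_force: 15.0
```

```bash
python3 -m pendant '{"translation":[[0,0,0],[0,0,0],[0,0,0],[0,0,0],[0,0,0],[0,0,-0.01],[0,0,-0.04],[0,0,-0.08],[0,0,-0.1],[0,0,-0.1]],"turn":[0,0,0,0,0,0,0,0,0,0],"gripper":[0.068,0.074,0.08,0.0878,0.0878,0.0878,0.0878,0.0878,0.0878,0.0878]}'
python3 -m pendant '{"translation":[[-0.02,-0.006,0],[-0.055,-0.018,0],[-0.09,-0.03,0],[-0.125,-0.042,0],[-0.16,-0.054,0],[-0.195,-0.066,0],[-0.23,-0.078,0],[-0.265,-0.09,0],[-0.295,-0.1,0],[-0.315,-0.106,0],[-0.323,-0.109,0],[-0.323,-0.109,0]],"turn":[0,0,0,0,0,0,0,0,0,0,0,0],"gripper":[0.0878,0.0878,0.0878,0.0878,0.0878,0.0878,0.0878,0.0878,0.0878,0.0878,0.0878,0.0878]}'
```

```text
time: 16.35
ee_pos: [465.9, 54.0, 133.4]
ee_rot: [0.707, 0.708, 0.002, 0.002]
ft_force: [0.3, 0.0, -0.7]
finger_gap: 87.8
gripper_force: 0.0
time: 17.55
ee_pos: [354.7, -269.6, 129.7]
ee_rot: [0.707, 0.707, -0.0, -0.0]
ft_force: [0.5, -0.5, 0.4]
finger_gap: 87.5
gripper_force: 0.0
```

Descend to z of about 16 and grip the grey pot.

```bash
python3 -m pendant '{"translation":[[0,0.001,0.02],[0,0.001,0.05],[0,0.001,0.08],[0,0.001,0.1],[0,0.001,0.11],[0,0.001,0.114],[0,0.001,0.114],[0,0.001,0.114]],"turn":[0,0,0,0,0,0,0,0],"gripper":[0.0878,0.0878,0.0878,0.0878,0.0878,0.0878,0.0878,0.0878]}'
python3 -m pendant '{"translation":[[0,0,0],[0,0,0],[0,0,0],[0,0,0],[0,0,0],[0,0,0],[0,0,0],[0,0,0]],"turn":[0,0,0,0,0,0,0,0],"gripper":[0.075,0.065,0.06,0.055,0.05,0.05,0.05,0.05]}' 15
python3 -m pendant '{"translation":[[0,0,-0.005],[0,0,-0.015],[0,0,-0.035],[0,0,-0.055],[0,0,-0.075],[0,0,-0.085],[0,0,-0.085]],"turn":[0,0,0,0,0,0,0],"gripper":[0.05,0.05,0.05,0.05,0.05,0.05,0.05]}'
```

```text
time: 18.35
ee_pos: [356.8, -269.5, 16.9]
ee_rot: [0.706, 0.708, 0.0, 0.001]
ft_force: [0.1, 0.5, 0.1]
finger_gap: 87.8
gripper_force: 0.0
time: 19.15
ee_pos: [356.3, -269.4, 16.3]
ee_rot: [0.707, 0.708, -0.0, 0.0]
ft_force: [-2.2, -0.5, 5.4]
finger_gap: 58.3
gripper_force: 15.0
time: 19.85
ee_pos: [357.1, -269.9, 102.6]
ee_rot: [0.707, 0.708, 0.0, 0.002]
ft_force: [-0.1, -0.8, -2.0]
finger_gap: 58.3
gripper_force: 15.0
```

```bash
python3 -m pendant '{"translation":[[0.01,0.003,0],[0.03,0.008,0],[0.06,0.015,0],[0.095,0.024,0],[0.13,0.033,0],[0.165,0.041,0],[0.2,0.05,0],[0.235,0.058,0],[0.27,0.067,0],[0.3,0.075,0],[0.32,0.08,0],[0.33,0.082,0]],"turn":[0,0,0,0,0,0,0,0,0,0,0,0],"gripper":[0.05,0.05,0.05,0.05,0.05,0.05,0.05,0.05,0.05,0.05,0.05,0.05]}'
python3 -m pendant '{"translation":[[0.01,0.003,0],[0.03,0.008,0],[0.055,0.014,0],[0.08,0.02,0],[0.092,0.023,0],[0.0955,0.023,0],[0.0955,0.023,0],[0.0955,0.023,0]],"turn":[0,0,0,0,0,0,0,0],"gripper":[0.05,0.05,0.05,0.05,0.05,0.05,0.05,0.05]}'
```

```text
time: 21.05
ee_pos: [437.2, 62.8, 100.2]
ee_rot: [0.706, 0.708, -0.001, -0.001]
ft_force: [-0.2, -0.5, -0.9]
finger_gap: 58.4
gripper_force: 15.0
time: 21.85
ee_pos: [460.1, 155.4, 101.0]
ee_rot: [0.707, 0.707, -0.001, -0.0]
ft_force: [0.8, -1.4, -1.0]
finger_gap: 58.5
gripper_force: 15.0
```

```bash
python3 -m pendant '{"translation":[[0,0.001,0],[0,0.001,0.015],[0,0.001,0.035],[0,0.001,0.055],[0,0.001,0.063],[0,0.001,0.066],[0,0.001,0.068],[0,0.001,0.068],[0,0.001,0.068]],"turn":[0,0,0,0,0,0,0,0,0],"gripper":[0.05,0.05,0.05,0.05,0.05,0.05,0.05,0.05,0.05]}'
python3 -m pendant '{"translation":[[0,0,0],[0,0,0],[0,0,0],[0,0,0],[0,0,0],[0,0,-0.01],[0,0,-0.04],[0,0,-0.08],[0,0,-0.12],[0,0,-0.13],[0,0,-0.13]],"turn":[0,0,0,0,0,0,0,0,0,0,0],"gripper":[0.065,0.072,0.08,0.0878,0.0878,0.0878,0.0878,0.0878,0.0878,0.0878,0.0878]}'
```

```text
time: 22.75
ee_pos: [462.1, 156.5, 33.8]
ee_rot: [0.707, 0.708, 0.001, 0.0]
ft_force: [-0.1, -0.5, -0.9]
finger_gap: 58.2
gripper_force: 15.0
time: 23.85
ee_pos: [462.8, 156.7, 165.3]
ee_rot: [0.707, 0.708, 0.002, 0.001]
ft_force: [-1.0, -0.6, 0.4]
finger_gap: 87.7
gripper_force: 0.0
```

```bash
python3 -c "
from h import *
d=load('top0.npz');print(plane(d,441.7,204.6,88),plane(d,394.8,239.7,58))"
python3 -m pendant '{"translation":[[-0.02,0,0],[-0.06,-0.002,0],[-0.10,-0.004,0],[-0.14,-0.006,0],[-0.18,-0.008,0],[-0.22,-0.01,0],[-0.26,-0.012,0],[-0.30,-0.014,0],[-0.34,-0.016,0],[-0.38,-0.018,0],[-0.41,-0.02,0],[-0.43,-0.02,0]],"turn":[0,0,0,0,0,0,0,0,0,0,0,0],"gripper":[0.0878,0.0878,0.0878,0.0878,0.0878,0.0878,0.0878,0.0878,0.0878,0.0878,0.0878,0.0878]}'
```

```text
[ 436.85889211 -389.58805055   88.        ] [ 350.9277815  -266.84134009   58.        ]
time: 25.05
ee_pos: [440.9, -275.2, 161.3]
ee_rot: [0.707, 0.707, -0.0, -0.001]
ft_force: [0.5, 0.2, -0.6]
finger_gap: 88.2
gripper_force: 0.0
```

```bash
python3 -m pendant '{"translation":[[-0.02,0,0],[-0.05,-0.001,0],[-0.08,-0.003,0],[-0.105,-0.003,0.005],[-0.115,-0.003,0.02],[-0.115,-0.003,0.03],[-0.115,-0.003,0.03],[-0.115,-0.003,0.03]],"turn":[0,0,0,0,0,0,0,0],"gripper":[0.0878,0.0878,0.0878,0.0878,0.0878,0.0878,0.0878,0.0878]}'
```

```text
time: 25.85
ee_pos: [439.0, -387.0, 132.1]
ee_rot: [0.706, 0.708, 0.0, -0.001]
ft_force: [-0.4, -0.2, 0.2]
finger_gap: 87.8
gripper_force: 0.0
```

```bash
python3 -m pendant '{"translation":[[-0.001,-0.001,0.015],[-0.001,-0.001,0.04],[-0.001,-0.001,0.065],[-0.001,-0.001,0.085],[-0.001,-0.001,0.098],[-0.001,-0.001,0.104],[-0.001,-0.001,0.104],[-0.001,-0.001,0.104]],"turn":[0,0,0,0,0,0,0,0],"gripper":[0.0878,0.0878,0.0878,0.0878,0.0878,0.0878,0.0878,0.0878]}'
python3 -m pendant '{"translation":[[0,0,0],[0,0,0],[0,0,0],[0,0,0],[0,0,0],[0,0,0],[0,0,0],[0,0,0]],"turn":[0,0,0,0,0,0,0,0],"gripper":[0.078,0.07,0.062,0.055,0.05,0.045,0.045,0.045]}' 15
python3 -m pendant '{"translation":[[0,0,-0.005],[0,0,-0.015],[0,0,-0.035],[0,0,-0.055],[0,0,-0.075],[0,0,-0.095],[0,0,-0.11],[0,0,-0.12],[0,0,-0.12]],"turn":[0,0,0,0,0,0,0,0,0],"gripper":[0.045,0.045,0.045,0.045,0.045,0.045,0.045,0.045,0.045]}'
python3 - <<'E'
from h import *
from workcell import imaging
d=imaging.get_image("side");cv2.imwrite("pics/s3.png",cv2.resize(d["frame"][120:320,160:400],None,fx=3,fy=3)[:,:,::-1])
E
```

```text
time: 26.65
ee_pos: [438.9, -390.0, 29.8]
ee_rot: [0.707, 0.708, 0.0, 0.001]
ft_force: [-0.1, -0.2, 0.5]
finger_gap: 87.5
gripper_force: 0.0
time: 27.45
ee_pos: [438.5, -389.9, 29.4]
ee_rot: [0.707, 0.708, -0.0, 0.0]
ft_force: [-1.8, -0.4, 4.4]
finger_gap: 56.1
gripper_force: 14.9
time: 28.35
ee_pos: [439.1, -390.2, 150.6]
ee_rot: [0.707, 0.708, 0.0, 0.001]
ft_force: [-0.3, -0.1, -1.7]
finger_gap: 56.0
gripper_force: 15.0
```

View pics/s3.png

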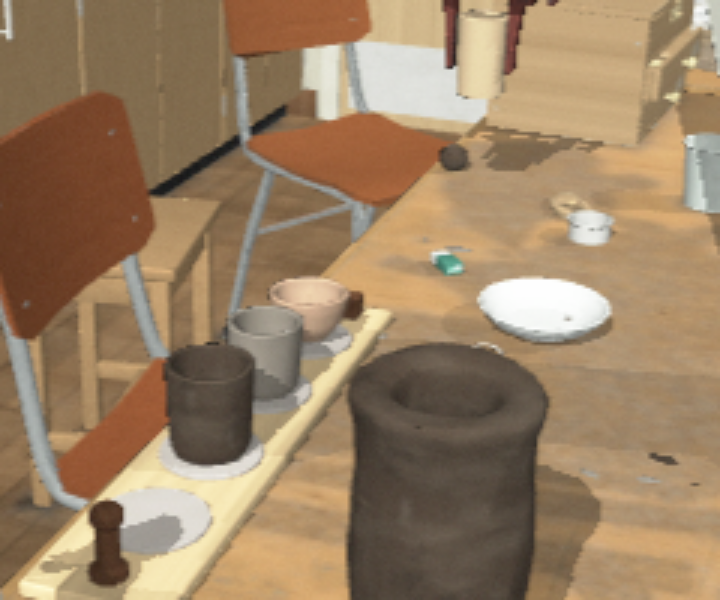

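The beaker is held upright at (482,50) in the crop. The three placed pots stand on their discs, and the disc by the peg is free. Carrying the beaker there.

```bash
python3 -m pendant '{"translation":[[0.01,0,0],[0.03,0,0],[0.06,0.001,0],[0.095,0.002,0],[0.13,0.003,0],[0.165,0.004,0],[0.2,0.005,0],[0.235,0.006,0],[0.27,0.007,0],[0.305,0.008,0],[0.34,0.008,0],[0.37,0.008,0]],"turn":[0,0,0,0,0,0,0,0,0,0,0,0],"gripper":[0.045,0.045,0.045,0.045,0.045,0.045,0.045,0.045,0.045,0.045,0.045,0.045]}'
python3 -m pendant '{"translation":[[0.03,0,0],[0.065,0.001,0],[0.1,0.002,0],[0.135,0.003,0],[0.17,0.004,0],[0.205,0.005,0],[0.24,0.006,0],[0.275,0.007,0],[0.31,0.008,0],[0.34,0.008,0],[0.355,0.008,0],[0.36,0.008,0]],"turn":[0,0,0,0,0,0,0,0,0,0,0,0],"gripper":[0.045,0.045,0.045,0.045,0.045,0.045,0.045,0.045,0.045,0.045,0.045,0.045]}'
```

```text
time: 29.6
ee_pos: [444.0, -17.0, 148.5]
ee_rot: [0.706, 0.708, -0.001, -0.001]
ft_force: [0.1, -0.7, -2.1]
finger_gap: 56.0
gripper_force: 15.0
time: 30.8
ee_pos: [452.0, 341.4, 148.5]
ee_rot: [0.706, 0.708, -0.001, -0.0]
ft_force: [0.2, -1.0, -1.5]
finger_gap: 55.8
gripper_force: 15.0
```

```bash
python3 -m pendant '{"translation":[[0.01,0,0],[0.0155,0,0.005],[0.0155,0,0.025],[0.0155,0,0.05],[0.0155,0,0.07],[0.0155,0,0.085],[0.0155,0,0.095],[0.0155,0,0.1],[0.0155,0,0.1],[0.0155,0,0.1]],"turn":[0,0,0,0,0,0,0,0,0,0],"gripper":[0.045,0.045,0.045,0.045,0.045,0.045,0.045,0.045,0.045,0.045]}'
```

```text
time: 31.8
ee_pos: [453.8, 356.1, 49.8]
ee_rot: [0.707, 0.708, 0.001, 0.0]
ft_force: [0.7, -0.1, -0.8]
finger_gap: 55.9
gripper_force: 15.0
```

```bash
python3 -m pendant '{"translation":[[0,0,0.002],[0,0,0.003],[0,0,0.0035],[0,0,0.0035]],"turn":[0,0,0,0],"gripper":[0.045,0.045,0.045,0.045]}'
python3 -m pendant '{"translation":[[0,0,0],[0,0,0],[0,0,0],[0,0,0],[0,0,0],[0,0,-0.01],[0,0,-0.04],[0,0,-0.08],[0,0,-0.12],[0,0,-0.15],[0,0,-0.18],[0,0,-0.18]],"turn":[0,0,0,0,0,0,0,0,0,0,0,0],"gripper":[0.06,0.068,0.076,0.0878,0.0878,0.0878,0.0878,0.0878,0.0878,0.0878,0.0878,0.0878]}'
python3 -m pendant '{"translation":[[-0.02,-0.01,0],[-0.06,-0.02,0],[-0.10,-0.03,0],[-0.14,-0.04,0],[-0.18,-0.04,0],[-0.22,-0.04,0],[-0.26,-0.04,0],[-0.30,-0.04,0],[-0.34,-0.04,0],[-0.38,-0.04,0],[-0.42,-0.04,0],[-0.44,-0.04,0]],"turn":[0,0,0,0,0,0,0,0,0,0,0,0],"gripper":[0.0878,0.0878,0.0878,0.0878,0.0878,0.0878,0.0878,0.0878,0.0878,0.0878,0.0878,0.0878]}'
python3 -m pendant '{"translation":[[-0.02,0,0],[-0.06,0,0],[-0.10,0,0],[-0.14,0,0],[-0.18,0,0],[-0.2,0,0],[-0.2,0,0],[-0.2,0,0]],"turn":[0,0,0,0,0,0,0,0],"gripper":[0.0878,0.0878,0.0878,0.0878,0.0878,0.0878,0.0878,0.0878]}'
python3 - <<'E'
from h import *
from workcell import imaging
d=imaging.get_image("top");cv2.imwrite("pics/t2.png",cv2.resize(d["frame"][170:250,120:320],None,fx=4,fy=4)[:,:,::-1])
W=cloud(d)
for n,(x,y),h in(("beaker",(454.8,356),88),("dark",(457.8,260.3),70),("grey",(461.3,156),58),("bowl",(464.5,53.7),42)):
    m=(np.hypot(W[...,0]-x,W[...,1]-y)<52)&(W[...,2]>16+h-6)
    (a,b),R=cv2.minEnclosingCircle(W[m][:,:2].astype(np.float32)); print(n,m.sum(),round(a-x,1),round(b-y,1),"R",round(R,1),np.percentile(W[m][:,2],[5,50,95]).round(1))
d=imaging.get_image("side");cv2.imwrite("pics/s4.png",cv2.resize(d["frame"][180:330,160:360],None,fx=4,fy=4)[:,:,::-1])
E
```

```text
time: 32.2
ee_pos: [453.4, 355.9, 45.8]
ee_rot: [0.707, 0.708, 0.0, 0.0]
ft_force: [0.2, -0.3, -1.2]
finger_gap: 56.1
gripper_force: 15.0
time: 33.4
ee_pos: [455.4, 357.4, 230.9]
ee_rot: [0.707, 0.708, 0.004, 0.001]
ft_force: [0.2, 0.9, 0.5]
finger_gap: 87.8
gripper_force: 0.0
time: 34.6
ee_pos: [413.4, -86.6, 225.5]
ee_rot: [0.707, 0.707, -0.0, -0.0]
ft_force: [0.6, 0.4, 0.1]
finger_gap: 87.8
gripper_force: 0.0
time: 35.4
ee_pos: [413.7, -283.8, 225.1]
ee_rot: [0.707, 0.707, 0.0, -0.001]
ft_force: [0.7, 0.2, 0.1]
finger_gap: 87.8
gripper_force: 0.0
beaker 137 -0.7 1.8 R 28.3 [ 99.6 103.9 107.9]
dark 144 0.9 1.2 R 32.2 [81.6 86.4 91. ]
grey 135 -0.2 0.3 R 30.2 [68.9 74.1 78. ]
bowl 158 0.5 0.7 R 34.4 [53.  58.  62.3]
```

View pics/t2.png

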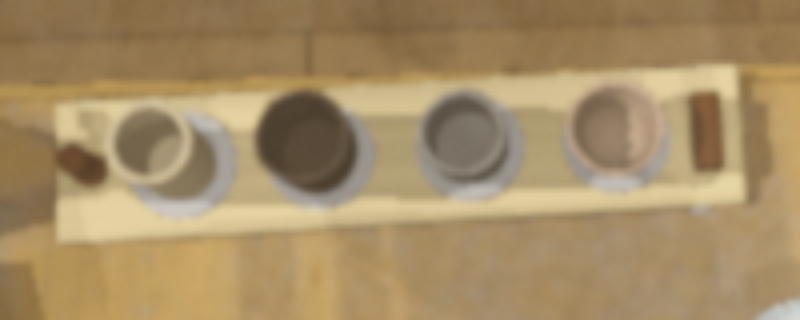

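View pics/s4.png

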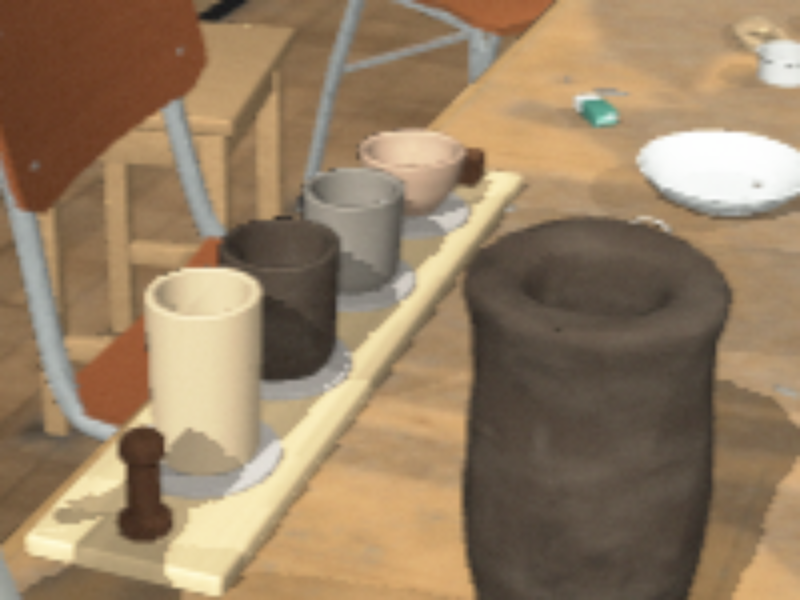

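All four pots stand upright within 2 mm of their disc centres. From the peg they run beaker (150,145), dark (305,140), grey (465,135) and bowl (615,128) in the top crop, and the arm is clear.

```bash
python3 -c "
from workcell import manip
print(manip.sign_off())"
```

```text
the job is handed in; nothing more can be done
None
```

The job is handed in: the beaker, dark pot, grey pot and bowl stand upright in that order from the round peg to the square block, each measured within about 2 mm of its disc's centre, after about 35 s of the 104 s allowed; the sign-off returned no verdict.

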